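Shut the bangle box and lock it with its pin

ROBOT

A 6-joint arm with a two-finger parallel gripper is mounted at the origin on the work surface. World frame = base frame: x ahead of the robot, y to its left, z up, the work surface at z = 0. Lengths are in mm, angles in rad, forces in N, time in s.
With the tool pointing down it reaches from about 325 to 775 mm from the base axis. Payload 5.5 kg.
Tool frame: the origin (TCP) lies at the very end of the fingers, on their centre line; the grasp point (between the pads) lies 19 mm behind it (arm.grip_point_offset is the distance from the TCP to the grasp point, in mm); z points along the fingers, y is the line along which they close (so a half turn about z gives the same grasp; the last joint's range is limited). The gripper opens to 88 mm and grips with 3 to 60 N. Pads are 20 mm wide; open, the fingers measure 115 mm over their backs; the gripper's body (75 mm by 178 mm) begins 61 mm behind the grasp point.
Start: joints at [1.098, 0.091, 1.231, -0, 1.82, -0.057], TCP at [242.359, 548.888, 222.631] pointing down, gripper open.
Joint ranges: [-2.87, 2.87], [-0.86, 2.18], [0.17, 2.46], [-1.51, 4.65], [0.06, 2.69], [-2.65, 2.65]. Speed limits (rad/s): [2.57, 2.57, 3.01, 3.14, 3.14, 3.14].

INTERFACE

Orientations are given as [roll, pitch, yaw] about the fixed x, y, z axes, in that order (R = Rz(yaw) Ry(pitch) Rx(roll)).
In Python, from station import monitor, vision, order, arm gives the robot as it stands.
- The arm moves only by the shell command python3 -m jog 'ROWS' [OPENING]. ROWS is JSON, a list of rows, each a list of 2 entries, a list of its own where there are three numbers: the shift along the tool's x, y, z in units of 500 mm (1.0 is 500 mm), then the turn, a rotation vector about the tool's x, y, z in units of 60 degrees (1.0 is 60 degrees). In form: [[[tx, ty, tz], [rx, ry, rz]], ...]. A call has 1 to 12 rows; each row is the pose to reach, as a shift and turn from the pose commanded when the call began, along the tool's axes at that moment; what a row does not reach only later rows make up. A row lasts 1/12 s, in which the tool goes at most 41.7 mm and 7.16 degrees, less where a joint would pass 70% of its speed; a pose out of reach is approached as far as the arm can. A call with a number of a shift or a turn outside -1 to 1 is refused whole. A call with a gripper value outside its range is refused whole. OPENING is the finger opening in mm, from 0 to 87.8, set as the call begins (- or left out, the last holds). The fingers move at their own pace and stop on an object; the grip force is fixed at half the most. Time passes only in rows, so rows that repeat a pose let the fingers close. It gives the time, the measured TCP pose, the force, the opening and the grip force at its end, in the units of the state.
- monitor.observe(): the state, without advancing time (a new reading comes with each control period).
- vision.read_camera(name): name is "scene" or "top" or "wrist"; returns a dict with "img" (480x640x3 uint8, red, green, blue), "depth" (480x640 float32, mm along the optical axis (not along the pixel's ray), 0 where there is no reading), "fx", "fy", "cx", "cy" (pixels), "xyz" and "rotation" of the camera in the world; the wrist camera has in their place "T_tool_cam" (4x4, takes a point from camera to tool coordinates, whose origin is the TCP and whose axes are the flange's). Camera axes: x right, y up, looking along -z (the intrinsics and any distortion apply to the point x, -y, -z); pixel columns grow to the right and rows downward; lengths in mm; the calibration is good to about 2 mm. A picture is of the moment at which its call begins: read the wrist's pose just before it.
- order.close_job(): hands the job in; it is judged then, once.
The state is a dict: "time": time; "q": joint angles; "qvel": joint speeds; "joint_efforts": joint torques, N m; "tcp_pos": TCP position; "eef_rot": TCP orientation; "contact_force": force on the tool from outside, world axes, zero at the start; "torque": the same for the moment, N m; "opening": opening from 0.0 (shut) to 1.0 (fully open); "gripper_force": force on a finger pad.
Only numpy, scipy, OpenCV 4.12 (cv2) and the standard library are available. Lean on these libraries where they do the work, as an engineer would, in place of code of your own. Each camera call takes 0.05 s, during which the arm holds its last target. There are 200 camera calls.

TASK

Slide the brass door of the teak box fully shut, then take the brass lock pin from its rosewood stand and thread it down through the box's upper ear, the door's tongue and the lower ear, pressing it gently home until its collar sits on the upper ear. Feel for the hole, never force the thin brass or let the pin drop through, let go of it once it is home, and leave the bangles and the other things on the counter undisturbed.

Things in the scene. Friction and masses are not known exactly. Their poses are not given: they have to be found in the camera images.
- box: Teak box, fixed on the counter, 160 mm deep (x), 300 wide (y), 120 high. Origin: centre of underside; -x is its front, towards the robot. The face board with door, rails and ears is screwed on through slots: as one rigid unit it is shifted up to 12 mm either way along the box's y from the place given here. That shift is not measured and does not change as you work.
- ear (a point): On the box: where the pin's line meets the top of the upper ear if the face board is not shifted; at (-104, -112, 118) mm in the box's frame, box's axes. The true hole is up to 12 mm off along y only. Three level brass plates 34 x 34 x 6 mm stick out of the front, each with an upright 11.5 mm hole: upper ear (fixed), 26 mm lower the door's tongue, 26 mm lower the lower ear (fixed).
- low_ear (a point): Top of the lower ear, same line, z 66 mm. Each plate runs 17 mm either side of its hole (y) and 18 mm outwards (-x). The holes line up when the door is fully shut, but the tongue has up to 1 mm of stiff play along y (3 N): the pin's taper draws it into line. A sprung catch reaches 3 mm into the lower hole from the box's side: about 3 to 12 N push the pin past it, and it grips the pin from then on.
- door (a joint): The brass door, 140 mm wide, 84 high, in m along the box's +y: 0 = fully shut at a solid stop, 0.08 = open. It shuts towards the box's -y. About 3 N of friction; it stays where it is left.
- knob_shut (a point): On the box: where the centre of the door's knob is when the door is shut and the face board is not shifted; 39 mm out from the box's front, at (-119, -40, 80) mm in the box's frame. The knob is further along +y by the door's joint value (and the shift). Brass, 24 mm across, 16 mm long along x, on a 12 mm stem. Rails above reach 15 mm out from the front, up to z 108 mm.
- pin: Brass lock pin, upright, 104 mm long, about 0.11 kg. From below: shank 10 mm across and 66 long, its last 3 mm tapered to 9 mm; collar 20 mm across, 4 thick; cylindrical grip 18 mm across, 34 long. Origin: centre of the nose's end, z up to the grip. When home the nose is 66 mm below the upper ear's top. It starts hanging by its collar in the stand.
- stand: Turned rosewood pin stand, fixed: round, 44 mm across, 74 mm high, with a 15 mm bore down the middle. Origin: centre of its underside. It can stand to the left or the right of the box.
- ruby0: Lowest of three ruby glass bangles stacked, each 68 mm across, 7 mm high; origin centre of underside. Leave alone.
- ruby1: Middle ruby glass bangle. Leave alone.
- ruby2: Top ruby glass bangle. Leave alone.
- lac: Green lac bangle with mirror chips, 76 mm across, 14 mm high, lying flat; origin centre of underside. Leave alone.
- kada: Plain brass kada (bangle), 72 mm across, 9 mm high, lying flat; origin centre of underside. Leave alone.
- cone: Rosewood sizing cone, 80 mm across at the foot, 168 mm high, standing; origin centre of underside. Leave alone.
- bell: Steel counter bell, 68 mm across, 47 mm high; origin centre of underside. Leave alone.

How it is judged:
By the outcome, as a careful person would: the job done as asked, in the order asked, and still so for the second after the job is handed in, with the robot touching nothing.
It also fails if it takes over 64 s, if anything falls off the work surface, if the arm or the gripper's body presses on something with over 40 N, if the wrist force passes 120 N, or if a joint passes its speed limit or range.

## Working session

There is one attempt and no reset: what is moved stays moved. The work goes in short steps, Python scripts to look and compute and a shell command to move; the robot and the scene stay as the last step left them, time stands still between calls to the robot, and variables do not carry over. Pictures are saved under pics/ and viewed, at most 13 in all, crops included, and the job is handed in when it is done.

```bash
mkdir -p pics; cat > h.py <<'E'
import numpy as np,cv2,json
from scipy.spatial.transform import Rotation as R
from station import monitor,vision,order,arm
np.set_printoptions(precision=1,suppress=True)
def cam(n):
    s=monitor.observe();c=vision.read_camera(n)
    if 'T_tool_cam' in c:
        T=np.eye(4);T[:3,:3]=rot(s);T[:3,3]=s['tcp_pos'];T=T@np.array(c['T_tool_cam'])
    else:
        T=np.eye(4);r=np.array(c['rotation'],float)
        T[:3,:3]=r if r.shape==(3,3) else R.from_euler('xyz',r).as_matrix();T[:3,3]=c['xyz']
    c['T']=T;return c
def rot(s):
    r=np.array(s['eef_rot'],float);return r if r.shape==(3,3) else R.from_euler('xyz',r).as_matrix()
def ray(c,u,v):
    d=np.array([(u-c['cx'])/c['fx'],-(v-c['cy'])/c['fy'],-1.]);return c['T'][:3,3],c['T'][:3,:3]@d
def plane(c,u,v,z):
    o,d=ray(c,u,v);return o+d*(z-o[2])/d[2]
def cloud(c):
    v,u=np.mgrid[:480,:640];D=c['depth']
    P=np.stack([(u-c['cx'])/c['fx']*D,-(v-c['cy'])/c['fy']*D,-D],-1)
    return P@c['T'][:3,:3].T+c['T'][:3,3]
def proj(c,P):
    p=(np.array(P)-c['T'][:3,3])@c['T'][:3,:3];return np.array([c['cx']+c['fx']*p[0]/-p[2],c['cy']-c['fy']*p[1]/-p[2]])
def save(c,n):cv2.imwrite('pics/'+n,c['img'][:,:,::-1])
E
python3 - <<'E'
from h import *
s=monitor.observe();print(s);print(rot(s))
for n in ['scene','top']:
    c=cam(n);save(c,n+'0.png');print({k:c[k] for k in c if k not in('img','depth')})
    np.savez(n+'.npz',**{k:c[k] for k in('img','depth','T','fx','fy','cx','cy')})
E
```

```text
{'time': 0.0, 'q': array([ 1.1,  0.1,  1.2, -0. ,  1.8, -0.1]), 'qvel': array([ 0.,  0.,  0.,  0., -0.,  0.]), 'joint_efforts': array([ -0. , -44.6, -40.6,   0.1,   0. ,  -0. ]), 'tcp_pos': array([242.2, 548.6, 221.5]), 'eef_rot': array([-3.1, -0. ,  2.7]), 'contact_force': array([-0.4,  0.5,  0.4]), 'torque': array([-0., -0., -0.]), 'gripper_force': 0.0, 'opening': 1.0020784545774144}
[[-0.9  0.4 -0. ]
 [ 0.4  0.9 -0. ]
 [ 0.  -0.  -1. ]]
{'fx': 615.1248452052246, 'fy': 615.1248452052246, 'cx': 322.7071280999315, 'cy': 238.85899077120754, 'xyz': array([1251.4,  657.5,  813.4]), 'rotation': array([ 0.9, -0. ,  2.3]), 'T': array([[  -0.7,   -0.4,    0.6, 1251.4],
       [   0.7,   -0.4,    0.5,  657.5],
       [   0. ,    0.8,    0.6,  813.4],
       [   0. ,    0. ,    0. ,    1. ]])}
{'fx': 573.8110046353025, 'fy': 573.8110046353025, 'cx': 318.0686667289664, 'cy': 231.93220874907402, 'xyz': array([ 264. ,   21.6, 1366.6]), 'rotation': array([ 0.2, -0. , -1.6]), 'T': array([[   0. ,    1. ,   -0.2,  264. ],
       [  -1. ,    0. ,    0. ,   21.6],
       [   0. ,    0.2,    1. , 1366.6],
       [   0. ,    0. ,    0. ,    1. ]])}
```

View pics/scene0.png

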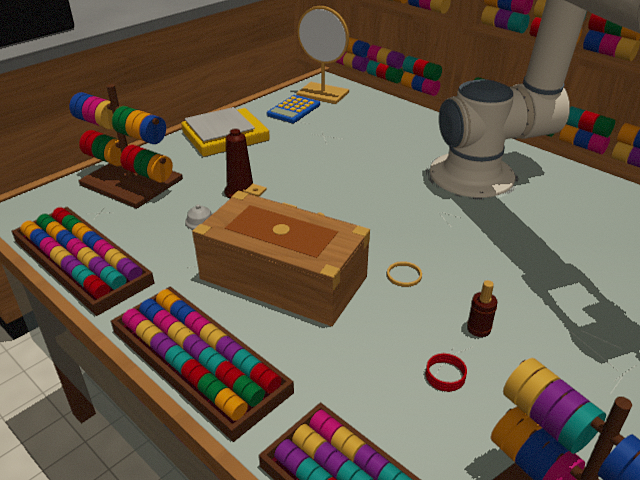

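View pics/top0.png

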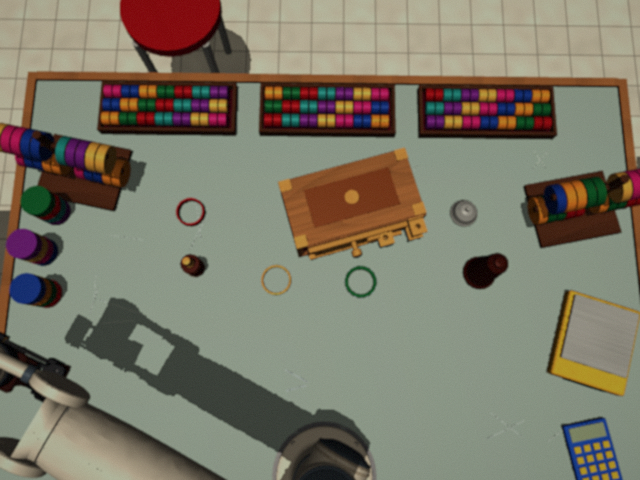

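The scene view shows the box from behind, with the pin in its stand at (484,305). The top view shows the box around (352,200) with its front downwards, the upper ear near (417,228), the knob near (356,247), the stand at (192,264) and the lac bangle at (360,281).

```bash
python3 - <<'E'
from h import *
c=dict(np.load('top.npz'));P=cloud(c)
# box top
m=((abs(P[...,2]-120)<6)).astype(np.uint8);m[:,:265]=0;m[:,440:]=0;m[:140]=0;m[265:]=0
n,l,st,ce=cv2.connectedComponentsWithStats(m);i=1+np.argmax(st[1:,4]);print(st[i],ce[i])
mm=cv2.morphologyEx((l==i).astype(np.uint8),cv2.MORPH_OPEN,np.ones((9,9)))
pts=np.array([plane(c,u,v,120)[:2] for v,u in np.argwhere(mm)],np.float32)
r=cv2.minAreaRect(pts);print('box',r,'z',np.median(P[mm>0][:,2]))
for nm,(u,v),w in[('stand',(192,264),16),('lac',(360,281),20),('kada',(276,280),20),('ruby',(190,211),20),('cone',(485,268),30)]:
    q=P[v-w:v+w,u-w:u+w].reshape(-1,3);q=q[q[:,2]>5];print(nm,len(q),q.min(0),q.max(0),q.mean(0))
im=c['img'][190:290,270:440];cv2.imwrite('pics/topcrop.png',cv2.resize(im[:,:,::-1],None,fx=4.7,fy=4.7,interpolation=cv2.INTER_CUBIC))
E
```

```text
[ 279  147  149  102 9369] [353.4 198.8]
box ((611.0947265625, -55.24505615234375), (164.9290771484375, 299.63671875), 16.340368270874023) z 120.4830980371446
stand 459 [264.   21.6   5.1] [ 513.5  361.8 1366.6] [461.5 304.8  77.7]
lac 399 [ 264.  -125.5    5.1] [ 485.5   21.6 1366.6] [434.8 -79.9  36. ]
kada 265 [264.   21.6   5. ] [ 485.   168.7 1366.6] [434.1 116.2  49.3]
ruby 341 [264.   21.6   5. ] [ 654.3  384.3 1366.6] [593.3 322.9  54. ]
cone 1263 [ 264.  -449.6    5. ] [ 545.5   21.6 1366.6] [ 454.2 -349.7  102.2]
```

View pics/topcrop.png

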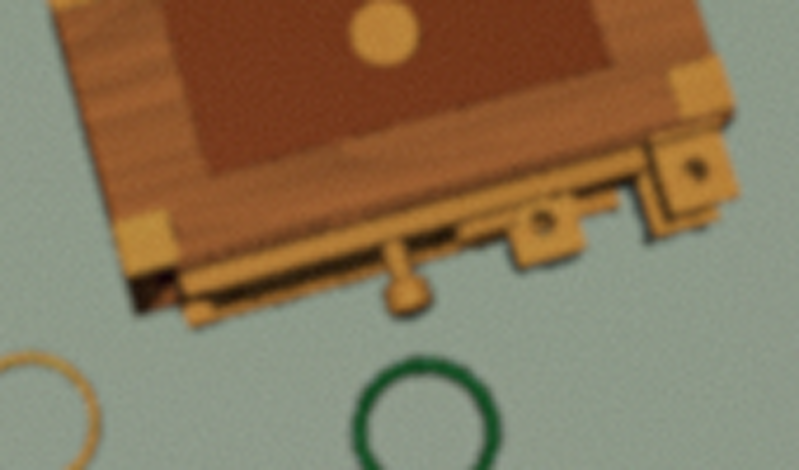

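The crop shows the upper ear's hole at about (418.3,226), the tongue's hole at (385.7,237.2) with the door open, and the knob at (356.8,253). Next I turn these into positions.

```bash
python3 - <<'E'
from h import *
c=dict(np.load('top.npz'));P=cloud(c)
f=lambda x,y,z:plane(c,270+(x+.5)/4.7-.5,190+(y+.5)/4.7-.5,z)
a=f(697,169,118);b=f(544,222,92);k=f(408,296,80);print('ear',a,'tongue',b,'knob',k)
d=(b-a)[:2];print('axis deg',np.degrees(np.arctan2(d[1],d[0]))-90,'open',np.linalg.norm(d))
th=np.radians(16.34);X=np.array([np.cos(th),np.sin(th)]);Y=np.array([-X[1],X[0]])
o=a[:2]+104*X+112*Y;print('origin if unshifted',o)
for p in(a,b,k):print((p[:2]-[609.5,-56])@np.c_[X,Y])
q=P[244:284,176:212].reshape(-1,3)
for lo,hi in[(60,76),(100,118)]:
    g=q[(q[:,2]>lo)&(q[:,2]<hi)];print('stand',lo,len(g),g.min(0),g.max(0),g.mean(0))
w=vision.read_camera('wrist');print(w['T_tool_cam'],w['fx'],w['cx'],w['cy']);cv2.imwrite('pics/w0.png',w['img'][:,:,::-1])
s=monitor.observe();print(s['tcp_pos'],np.array2string(rot(s),precision=4))
E
```

```text
ear [ 548.4 -202.1  118. ] tongue [ 527.4 -132.2   92. ] knob [492.6 -67.2  80. ]
axis deg 16.746509378915064 open 73.02879250860397
origin if unshifted [616.7 -65.3]
[ -99.7 -123. ]
[-100.2  -50. ]
[-115.3   22.2]
stand 60 176 [444.4 289.3  60. ] [487.3 332.9  75.9] [464.  307.6  72. ]
stand 100 58 [458.3 302.9 100.1] [475.4 319.6 116.4] [465.9 311.  110.4]
[[  -0.     1.     0.3   70.1]
 [   1.     0.     0.    -0.3]
 [  -0.     0.3   -1.  -162.4]
 [   0.     0.     0.     1. ]] 388.6549126069082 317.85190030084453 245.16047705772755
[242.3 548.7 221.8] [[-0.9148  0.4039 -0.0007]
 [ 0.4039  0.9148 -0.0013]
 [ 0.0001 -0.0015 -1.    ]]
```

View pics/w0.png

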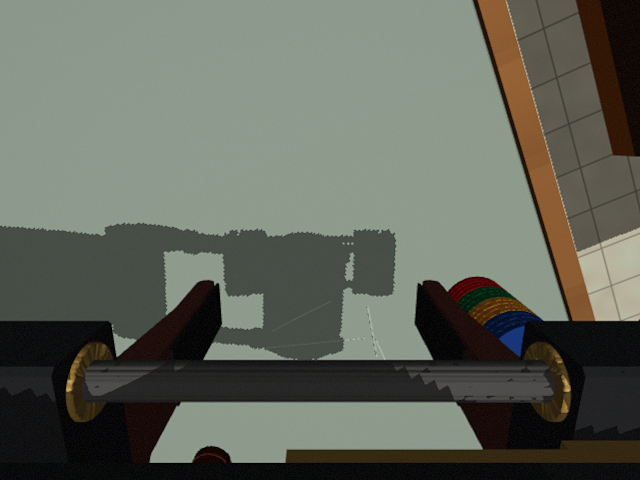

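The wrist view shows the open fingers from behind, with image up along tool +x and image right along tool +y. Turned to face the box, the camera will look at its front from the robot's side.

```bash
cat >> h.py <<'E'
def go(p,yaw=None,tool=None):
    s=monitor.observe();M=rot(s);t=M.T@(np.array(p)-s['tcp_pos'])/500
    r=np.zeros(3)
    if yaw is not None: r=R.from_matrix(M.T@R.from_euler('xyz',[np.pi,0,yaw]).as_matrix()).as_rotvec()/np.radians(60)
    print('row',np.round(t,4).tolist(),np.round(r,4).tolist(),'dist',np.linalg.norm(t)*500)
E
python3 -c "
from h import *
go([479.8,-24,170],np.radians(196.5))"
```

```text
row [-0.8972, -0.8558, 0.1048] [-0.0013, -0.0006, -0.672] dist 622.1457763298444
```

```bash
python3 -m jog '[[[-0.45,-0.43,0.0],[0,0,-0.672]],[[-0.45,-0.43,0.0],[0,0,-0.672]],[[-0.45,-0.43,0.0],[0,0,-0.672]],[[-0.45,-0.43,0.0],[0,0,-0.672]],[[-0.45,-0.43,0.0],[0,0,-0.672]],[[-0.45,-0.43,0.0],[0,0,-0.672]],[[-0.897,-0.856,0.1],[0,0,-0.672]],[[-0.897,-0.856,0.1],[0,0,-0.672]],[[-0.897,-0.856,0.1],[0,0,-0.672]],[[-0.897,-0.856,0.1],[0,0,-0.672]],[[-0.897,-0.856,0.1],[0,0,-0.672]],[[-0.897,-0.856,0.1],[0,0,-0.672]]]' 0
python3 -c "
from h import *
go([479.8,-24,170],np.radians(196.5))"
```

```text
time: 1.15
tcp_pos: [429.3, 96.4, 189.8]
eef_rot: [3.142, 0.0, -2.854]
contact_force: [0.9, -0.2, 0.4]
opening: 0.133
gripper_force: 0.0
row [-0.0284, -0.2596, 0.0396] [0.0, 0.0004, 0.0001] dist 132.05657908147256
```

```bash
python3 -m jog '[[[-0.026,-0.24,0.04],[0,0,0]],[[-0.026,-0.24,0.04],[0,0,0]],[[-0.026,-0.24,0.04],[0,0,0]],[[-0.026,-0.24,0.04],[0,0,0]],[[-0.026,-0.24,0.04],[0,0,0]]]'
python3 - <<'E'
from h import *
c=cam('wrist');save(c,'w1.png');np.savez('w1.npz',**{k:c[k] for k in('img','depth','T','fx','fy','cx','cy')})
print(monitor.observe()['tcp_pos'])
for n,p in[('ear',[548.4,-202.1,118]),('tongue',[527.4,-132.2,92]),('knob',[492.6,-67.2,80])]:print(n,proj(c,p))
E
```

```text
time: 1.57
tcp_pos: [475.4, -14.5, 168.9]
eef_rot: [3.14, -0.002, -2.858]
contact_force: [-0.5, 0.7, -0.1]
opening: 0.009
gripper_force: 0.0
[475.4 -13.2 169.6]
ear [-22.  296.1]
tongue [123.3 279.9]
knob [236.3 252.3]
```

View pics/w1.png

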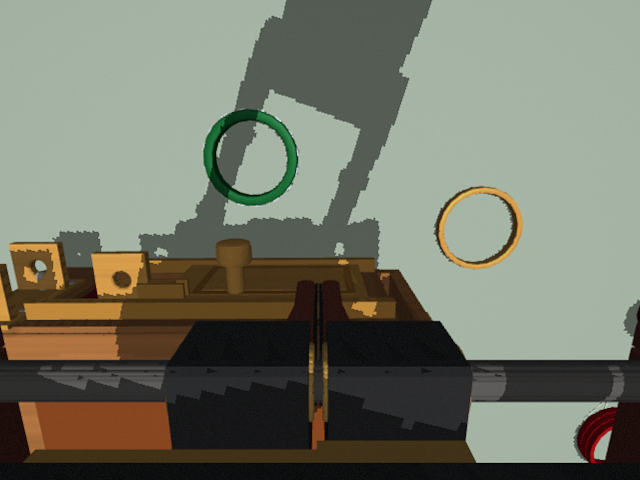

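The knob is at (234,249), the tongue's hole at (122,279) and the lower ear's hole at (38,267). The predicted pixels agree to within 3 px. Now I lower the closed fingers on the knob's +y side and push.

```bash
python3 -m jog '[[[0,0,0.08],[0,0,0]],[[0,0,0.16],[0,0,0]],[[0,0,0.198],[0,0,0]],[[0,-0.02,0.198],[0,0,0]],[[0,-0.05,0.198],[0,0,0]],[[0,-0.06,0.198],[0,0,0]],[[0,-0.07,0.198],[0,0,0]],[[0,-0.09,0.198],[0,0,0]],[[0,-0.11,0.198],[0,0,0]],[[0,-0.13,0.198],[0,0,0]],[[0,-0.15,0.198],[0,0,0]],[[0,-0.17,0.198],[0,0,0]]]'
python3 -m jog '[[[0,-0.005,0],[0,0,0]],[[0,-0.01,0],[0,0,0]],[[0,-0.013,0],[0,0,0]]]'
```

```text
time: 2.62
tcp_pos: [500.3, -95.3, 71.4]
eef_rot: [3.142, 0.001, -2.854]
contact_force: [-0.3, 3.8, 2.8]
opening: 0.002
gripper_force: 1.7
time: 2.87
tcp_pos: [501.5, -101.1, 70.8]
eef_rot: [3.141, -0.001, -2.854]
contact_force: [-1.7, 1.8, 1.5]
opening: 0.002
gripper_force: 1.3
```

```bash
python3 -m jog '[[[0,-0.003,0],[0,0,0]],[[0,-0.006,0],[0,0,0]],[[0,-0.009,0],[0,0,0]],[[0,-0.012,0],[0,0,0]]]'
python3 -m jog '[[[0,-0.003,0],[0,0,0]],[[0,-0.006,0],[0,0,0]],[[0,-0.009,0],[0,0,0]],[[0,-0.009,0],[0,0,0]]]'
python3 -m jog '[[[0,-0.003,0],[0,0,0]],[[0,-0.006,0],[0,0,0]],[[0,-0.006,0],[0,0,0]]]'
```

```text
time: 3.2
tcp_pos: [503.1, -106.4, 70.8]
eef_rot: [3.141, -0.001, -2.853]
contact_force: [-1.6, 1.0, 1.1]
opening: 0.009
gripper_force: 1.3
time: 3.53
tcp_pos: [504.5, -111.1, 70.8]
eef_rot: [-3.141, -0.001, -2.854]
contact_force: [-1.8, 0.5, 0.4]
opening: 0.006
gripper_force: 0.7
time: 3.78
tcp_pos: [505.4, -114.0, 70.9]
eef_rot: [-3.141, -0.0, -2.854]
contact_force: [-1.4, 0.7, -0.1]
opening: 0.009
gripper_force: 0.8
```

```bash
python3 -m jog '[[[0,-0.003,0],[0,0,0]],[[0,-0.006,0],[0,0,0]],[[0,-0.009,0],[0,0,0]],[[0,-0.009,0],[0,0,0]]]'
python3 - <<'E'
from h import *
c=cam('wrist');save(c,'w2.png')
E
```

```text
time: 4.12
tcp_pos: [506.6, -118.0, 70.9]
eef_rot: [3.141, -0.0, -2.854]
contact_force: [-2.6, 2.2, -1.1]
opening: 0.01
gripper_force: 1.7
```

View pics/w2.png

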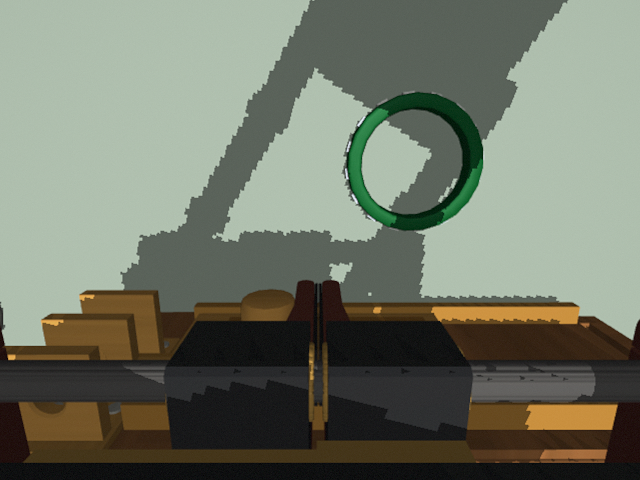

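The tongue (edge near x=133) sits between the upper ear (110) and the lower ear (159), so the door is almost shut. I keep pushing until I feel the stop.

```bash
for i in 1; do python3 -m jog '[[[0,-0.003,0],[0,0,0]],[[0,-0.006,0],[0,0,0]],[[0,-0.006,0],[0,0,0]]]'
python3 -m jog '[[[0,-0.003,0],[0,0,0]],[[0,-0.006,0],[0,0,0]],[[0,-0.006,0],[0,0,0]]]'; done
```

```text
time: 4.42
tcp_pos: [506.7, -118.1, 70.8]
eef_rot: [3.135, -0.001, -2.852]
contact_force: [-6.3, 11.6, 2.6]
opening: 0.009
gripper_force: 6.8
time: 4.67
tcp_pos: [506.7, -118.3, 70.9]
eef_rot: [3.13, -0.002, -2.851]
contact_force: [-11.0, 21.1, 6.6]
opening: 0.005
gripper_force: 11.9
```

```bash
python3 -m jog '[[[0,0.03,0],[0,0,0]],[[0,0.05,0],[0,0,0]],[[0,0.05,-0.08],[0,0,0]],[[0,0.05,-0.16],[0,0,0]],[[0,0.05,-0.24],[0,0,0]],[[0,0.05,-0.27],[0,0,0]],[[0,0.05,-0.27],[0,0,0]]]'
python3 -c "
from h import *
go([577.2,-193.6,200],np.radians(196.5))"
```

```text
time: 5.25
tcp_pos: [503.6, -100.6, 212.6]
eef_rot: [-3.134, 0.01, -2.854]
contact_force: [-0.1, 0.1, 0.5]
opening: 0.006
gripper_force: 0.0
row [-0.0881, -0.2199, 0.0276] [-0.0068, 0.0092, -0.0004] dist 119.2462959961688
```

```bash
python3 -m jog '[[[-0.088,-0.22,0.02],[0,0,0]],[[-0.088,-0.22,0.02],[0,0,0]],[[-0.088,-0.22,0.02],[0,0,0]],[[-0.088,-0.22,0.02],[0,0,0]],[[-0.088,-0.22,0.02],[0,0,0]],[[-0.088,-0.22,0.02],[0,0,0]]]'
python3 - <<'E'
from h import *
c=cam('wrist');np.savez('w3.npz',**{k:c[k] for k in('img','depth','T','fx','fy','cx','cy')})
print(monitor.observe()['tcp_pos'],monitor.observe()['eef_rot'])
u,v=proj(c,[548.4,-202.1,118]).astype(int);print(u,v)
cv2.imwrite('pics/w3.png',cv2.resize(c['img'][v-60:v+60,u-80:u+80,::-1],None,fx=5,fy=5,interpolation=cv2.INTER_CUBIC))
E
```

```text
time: 5.75
tcp_pos: [574.5, -192.6, 195.0]
eef_rot: [3.141, -0.001, -2.854]
contact_force: [-0.1, 0.3, 0.4]
opening: 0.004
gripper_force: 0.0
[ 574.5 -192.1  196. ] [-3.1  0.  -2.9]
315 211
```

View pics/w3.png

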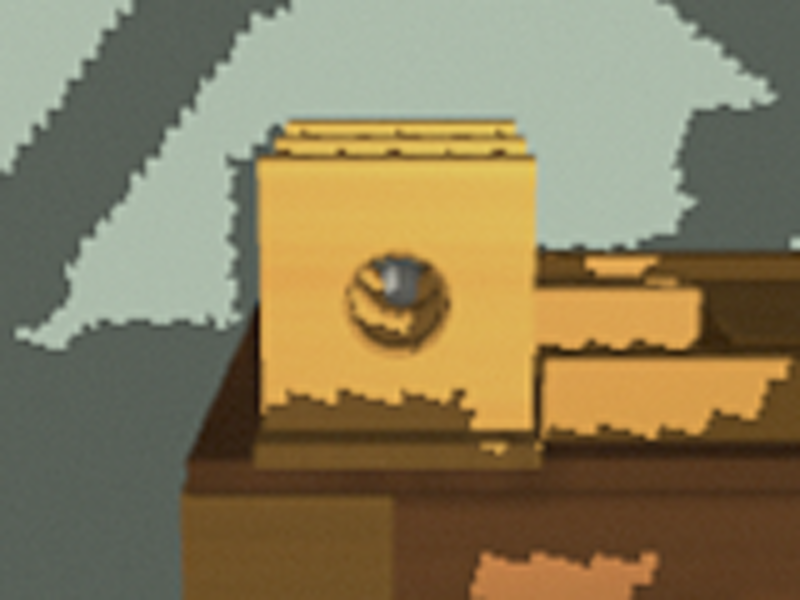

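The upper ear's hole is at crop (398,302), or pixel (314.7,211.4). The three plates line up, so the door is shut. Next is the stand.

```bash
python3 - <<'E'
from h import *
c=dict(np.load('w3.npz'));u=235+(398+.5)/5-.5;v=151+(302+.5)/5-.5
p=plane(c,u,v,118);print('hole',p,'depth there',c['depth'][int(v)-12,int(u)])
X=np.array([-c['T'][0,1],0]) 
go([466,311,215],np.radians(196.5)); go([466+38,311+11,200],np.radians(196.5))
E
```

```text
hole [ 548.2 -203.3  118. ] depth there 238.50847
row [-0.078, 1.0264, -0.0381] [-0.0001, 0.0001, 0.0003] dist 515.0423645745572
row [-0.1571, 1.0259, -0.0081] [-0.0001, 0.0001, 0.0003] dist 518.9526414501444
```

```bash
python3 -m jog '[[[-0.08,0.5,-0.01],[0,0,0]],[[-0.08,0.5,-0.01],[0,0,0]],[[-0.08,0.5,-0.01],[0,0,0]],[[-0.08,0.5,-0.01],[0,0,0]],[[-0.08,0.5,-0.01],[0,0,0]],[[-0.08,0.5,-0.01],[0,0,0]],[[-0.157,1.0,-0.01],[0,0,0]],[[-0.157,1.0,-0.01],[0,0,0]],[[-0.157,1.0,-0.01],[0,0,0]],[[-0.157,1.0,-0.01],[0,0,0]],[[-0.157,1.0,-0.01],[0,0,0]],[[-0.157,1.0,-0.01],[0,0,0]]]' 60
python3 -m jog '[[[0,0,0],[0,0,0]],[[0,0.026,0],[0,0,0]],[[0,0.026,0],[0,0,0]]]' 
python3 - <<'E'
from h import *
c=cam('wrist');s=monitor.observe();np.savez('w4.npz',**{k:c[k] for k in('img','depth','T','fx','fy','cx','cy')})
print(s['tcp_pos'],s['eef_rot'],proj(c,[466,311,112]),proj(c,[466,311,74]));save(c,'w4.png')
P=cloud(c);q=P.reshape(-1,3)
for lo,hi in[(70,76),(109,115)]:
    g=q[(abs(q[:,2]-(lo+hi)/2)<3)&(np.hypot(q[:,0]-466,q[:,1]-311)<30)];print(len(g),g.min(0),g.max(0),g.mean(0))
E
```

```text
time: 6.8
tcp_pos: [507.1, 305.4, 202.8]
eef_rot: [3.141, 0.003, -2.852]
contact_force: [0.1, -0.3, -0.1]
opening: 0.68
gripper_force: 0.0
time: 7.05
tcp_pos: [503.9, 317.1, 201.9]
eef_rot: [3.141, 0.001, -2.851]
contact_force: [-0.4, -0.0, 0.1]
opening: 0.686
gripper_force: 0.0
[504.5 315.8 201.9] [ 3.1  0.  -2.9] [326.4 192.4] [325.2 185.8]
1909 [443.8 288.9  70.4] [487.7 332.5  76. ] [464.2 310.1  74.3]
581 [456.7 301.9 109.1] [474.3 319.5 114.1] [465.3 310.6 112.1]
```

View pics/w4.png

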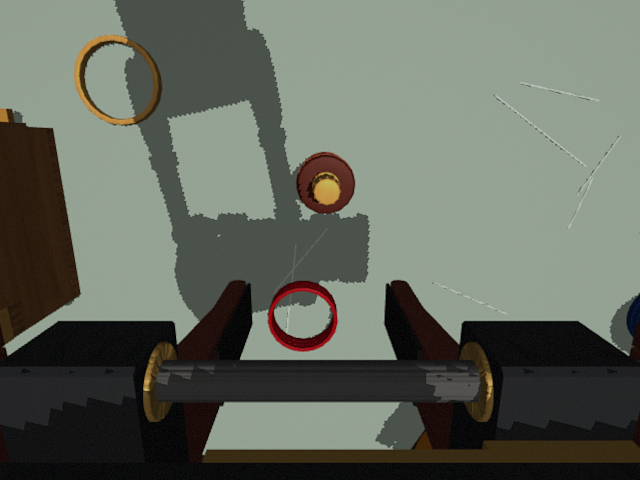

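The pin's grip is at (326,188), centred in the stand. Its world position is (465.4,310.7) with its top at 112 mm, as expected.

```bash
python3 - <<'E'
from h import *
go([465.4,310.7,140],np.radians(196.5));go([465.4,310.7,81],np.radians(196.5))
E
```

```text
row [0.078, 0.0126, 0.1237] [0.0001, 0.0013, 0.0012] dist 73.38908494596693
row [0.0782, 0.0126, 0.2417] [0.0001, 0.0013, 0.0012] dist 127.15969596549067
```

```bash
python3 -m jog '[[[0.078,0.0126,0],[0,0,0]],[[0.078,0.0126,0.06],[0,0,0]],[[0.078,0.0126,0.12],[0,0,0]],[[0.078,0.0126,0.14],[0,0,0]],[[0.078,0.0126,0.14],[0,0,0]],[[0.078,0.0126,0.14],[0,0,0]]]' 50
python3 - <<'E'
from h import *
print(monitor.observe()['tcp_pos']);go([465.4,310.7,81],np.radians(196.5))
E
```

```text
time: 7.6
tcp_pos: [466.3, 309.4, 131.6]
eef_rot: [-3.141, -0.0, -2.855]
contact_force: [0.6, 0.3, 0.1]
opening: 0.567
gripper_force: 0.0
[466.3 309.4 131.6]
row [0.001, 0.0031, 0.1012] [-0.0002, -0.0002, -0.0014] dist 50.615615348723026
```

```bash
python3 -m jog '[[[0.001,0.003,0.04],[0,0,0]],[[0.001,0.003,0.08],[0,0,0]],[[0.001,0.003,0.1],[0,0,0]],[[0.001,0.003,0.1],[0,0,0]],[[0.001,0.003,0.1],[0,0,0]]]'
python3 -m jog '[[[0,0,0],[0,0,0]],[[0,0,0],[0,0,0]],[[0,0,0],[0,0,0]],[[0,0,0],[0,0,0]],[[0,0,0],[0,0,0]],[[0,0,0],[0,0,0]]]' 5
```

```text
time: 8.02
tcp_pos: [465.7, 311.6, 82.2]
eef_rot: [3.141, 0.001, -2.854]
contact_force: [-0.6, 0.3, 0.3]
opening: 0.565
gripper_force: 0.0
time: 8.52
tcp_pos: [465.3, 311.7, 81.5]
eef_rot: [3.142, 0.001, -2.854]
contact_force: [0.7, -0.8, 0.8]
opening: 0.199
gripper_force: 30.0
```

```bash
python3 -m jog '[[[0,0,-0.02],[0,0,0]],[[0,0,-0.06],[0,0,0]],[[0,0,-0.1],[0,0,0]],[[0,0,-0.14],[0,0,0]],[[0,0,-0.18],[0,0,0]],[[0,0,-0.22],[0,0,0]],[[0,0,-0.26],[0,0,0]],[[0,0,-0.28],[0,0,0]],[[0,0,-0.28],[0,0,0]],[[0,0,-0.28],[0,0,0]]]'
python3 - <<'E'
from h import *
for n in ['wrist']:
    c=cam(n);save(c,'w5.png');np.savez('w5.npz',**{k:c[k] for k in('img','depth','T','fx','fy','cx','cy')})
s=monitor.observe();print(s['tcp_pos'],s['contact_force'])
P=(cloud(c).reshape(-1,3)-s['tcp_pos'])@rot(s)
# pin in tool frame: points within 30 of axis, below TCP
g=P[(np.hypot(P[:,0],P[:,1])<25)&(P[:,2]>5)&(P[:,2]<90)]
for z in range(5,90,10):
    q=g[(g[:,2]>=z)&(g[:,2]<z+10)]
    if len(q):print(z,len(q),q.min(0),q.max(0))
u,v=proj(c,s['tcp_pos']+rot(s)@[0,0,50]);print(u,v)
u,v=int(u),int(v);cv2.imwrite('pics/w5c.png',cv2.resize(c['img'][v-75:v+75,u-100:u+100,::-1],None,fx=4,fy=4,interpolation=cv2.INTER_CUBIC));print(u-100,v-75)
go([548.3,-203.1,215],np.radians(196.5))
E
```

```text
time: 9.35
tcp_pos: [465.2, 311.7, 221.1]
eef_rot: [3.141, 0.0, -2.854]
contact_force: [0.0, 0.6, -1.3]
opening: 0.201
gripper_force: 30.0
[464.9 311.4 219.9] [ 0.8  0.2 -2. ]
5 25 [ 4.7 -9.3  5. ] [9.7 7.  7.3]
15 38 [ 2.1 -5.1 20.2] [ 4.7  3.1 25. ]
25 106 [ 1.  -5.3 25.1] [ 4.7  3.8 34.9]
35 100 [ 0.2 -5.5 35.1] [ 4.7  4.1 44.9]
45 86 [-0.6 -5.7 45. ] [ 4.9  4.2 55. ]
55 67 [ 0.6 -5.3 55.1] [ 4.6  3.9 64.7]
65 33 [ 0.8 -5.4 65. ] [ 4.4  3.9 70.8]
318.73171078705036 266.3082640916727
218 191
row [0.1323, -1.0341, 0.0104] [-0.0004, -0.0014, -0.0] dist 521.282979815974
```

View pics/w5c.png

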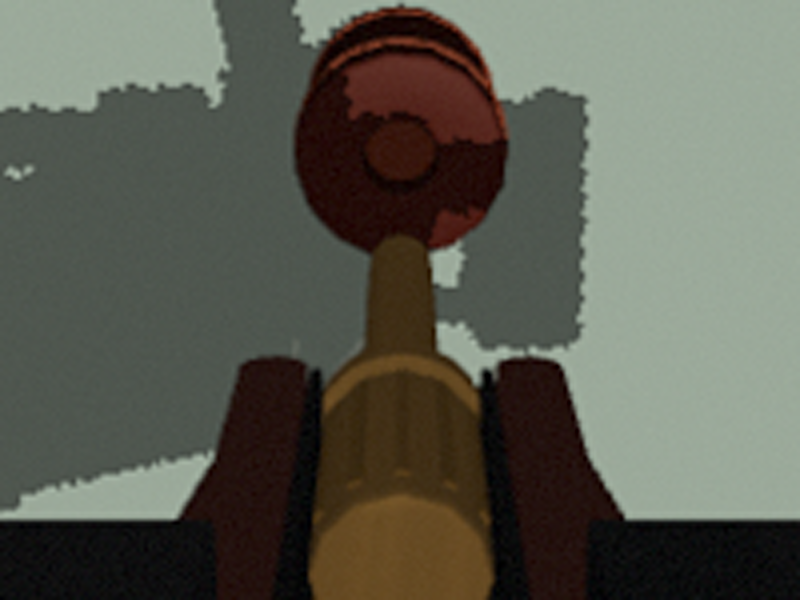

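The pin hangs straight from the grip, with its nose at about tool (-0.2,-0.7,73). Now I carry it to the ear.

```bash
python3 -m jog '[[[0.02,-0.12,0],[0,0,0]],[[0.04,-0.24,0],[0,0,0]],[[0.06,-0.4,0],[0,0,0]],[[0.07,-0.5,0],[0,0,0]],[[0.1,-0.7,0],[0,0,0]],[[0.12,-0.8,0],[0,0,0]],[[0.12,-0.86,0],[0,0,0]],[[0.132,-0.92,0],[0,0,0]],[[0.132,-0.98,0],[0,0,0]],[[0.132,-1.0,0],[0,0,0]],[[0.132,-1.0,0],[0,0,0]],[[0.132,-1.0,0],[0,0,0]]]'
python3 -m jog '[[[0,-0.01,0],[0,0,0]],[[0,-0.01,0],[0,0,0]],[[0,-0.01,0],[0,0,0]]]'
python3 - <<'E'
from h import *
print(monitor.observe()['tcp_pos']);go([547.8,-202.7,200],np.radians(196.5))
E
```

```text
time: 10.4
tcp_pos: [542.4, -184.1, 218.9]
eef_rot: [3.14, -0.002, -2.854]
contact_force: [0.3, 0.1, -0.9]
opening: 0.197
gripper_force: 30.0
time: 10.65
tcp_pos: [543.9, -186.6, 219.2]
eef_rot: [3.139, -0.002, -2.854]
contact_force: [-0.3, 0.1, -1.5]
opening: 0.199
gripper_force: 30.0
[ 543.9 -186.6  219.2]
row [0.0016, -0.0331, 0.0384] [0.0024, -0.0021, -0.0008] dist 25.36184577418517
```

```bash
python3 -m jog '[[[0.0016,-0.016,0.01],[0,0,0]],[[0.0016,-0.033,0.02],[0,0,0]],[[0.0016,-0.033,0.03],[0,0,0]],[[0.0016,-0.033,0.034],[0,0,0]],[[0.0016,-0.033,0.034],[0,0,0]],[[0.0016,-0.033,0.034],[0,0,0]]]'
python3 - <<'E'
from h import *
c=cam('wrist');s=monitor.observe();print(s['tcp_pos'],s['contact_force'],s['eef_rot'])
M=rot(s);n=s['tcp_pos']+M@[-.2,-.7,73];print('nose',n,proj(c,n),'hole px',proj(c,[548.2,-203.3,118]))
u,v=proj(c,[548.2,-203.3,118]).astype(int);print(u-50,v-40)
cv2.imwrite('pics/w6.png',cv2.resize(c['img'][v-40:v+35,u-50:u+50,::-1],None,fx=8,fy=8,interpolation=cv2.INTER_CUBIC))
go([547.8,-202.7,195],np.radians(196.5))
E
```

```text
time: 11.15
tcp_pos: [548.3, -202.5, 203.9]
eef_rot: [3.141, -0.0, -2.853]
contact_force: [0.8, -0.2, -1.3]
opening: 0.193
gripper_force: 30.0
[ 548.4 -202.6  204.2] [-0.1  0.  -0.6] [-3.1  0.  -2.9]
nose [ 548.8 -203.2  131.2] [317.5 256.9] hole px [317.7 250.3]
267 210
row [0.0012, 0.0002, 0.0185] [-0.0001, 0.0002, 0.0004] dist 9.255279057281935
```

View pics/w6.png

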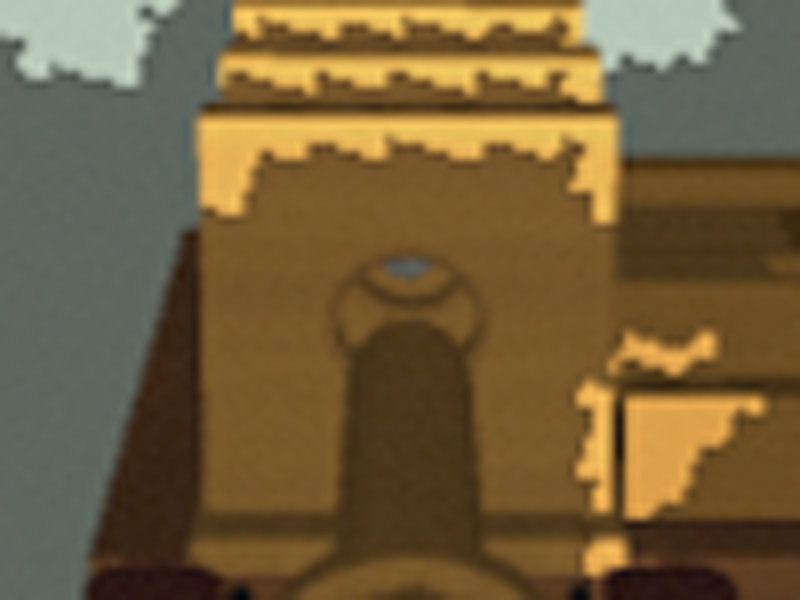

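The pin's tip, centred at crop x 411, is over the hole, at 408. I lower it gently.

```bash
python3 -m jog '[[[0.001,0,0.006],[0,0,0]],[[0.001,0,0.012],[0,0,0]],[[0.001,0,0.018],[0,0,0]],[[0.001,0,0.022],[0,0,0]],[[0.001,0,0.022],[0,0,0]]]'
python3 -m jog '[[[0,0,0.002],[0,0,0]],[[0,0,0.004],[0,0,0]],[[0,0,0.006],[0,0,0]],[[0,0,0.006],[0,0,0]]]'
```

```text
time: 11.62
tcp_pos: [547.6, -203.1, 192.2]
eef_rot: [3.141, -0.001, -2.854]
contact_force: [-0.3, 0.9, -1.5]
opening: 0.2
gripper_force: 30.0
time: 11.95
tcp_pos: [547.9, -203.2, 189.9]
eef_rot: [3.141, -0.0, -2.854]
contact_force: [-0.5, 0.2, -1.5]
opening: 0.199
gripper_force: 30.0
```

```bash
python3 -m jog '[[[0,0,0.002],[0,0,0]],[[0,0,0.004],[0,0,0]],[[0,0,0.004],[0,0,0]]]'
python3 -m jog '[[[0,0,0.002],[0,0,0]],[[0,0,0.004],[0,0,0]],[[0,0,0.006],[0,0,0]],[[0,0,0.006],[0,0,0]]]'
```

```text
time: 12.2
tcp_pos: [547.8, -203.2, 187.8]
eef_rot: [3.141, -0.0, -2.854]
contact_force: [0.0, 1.1, -0.9]
opening: 0.199
gripper_force: 30.0
time: 12.53
tcp_pos: [547.8, -203.2, 184.7]
eef_rot: [3.141, -0.0, -2.854]
contact_force: [-0.3, -0.2, -1.4]
opening: 0.199
gripper_force: 30.0
```

```bash
python3 -m jog '[[[0,0,0.006],[0,0,0]],[[0,0,0.012],[0,0,0]],[[0,0,0.018],[0,0,0]],[[0,0,0.024],[0,0,0]],[[0,0,0.028],[0,0,0]],[[0,0,0.028],[0,0,0]]]'
python3 -m jog '[[[0,0,0.002],[0,0,0]],[[0,0,0.004],[0,0,0]],[[0,0,0.006],[0,0,0]],[[0,0,0.008],[0,0,0]],[[0,0,0.008],[0,0,0]]]'
python3 -m jog '[[[0,0,0.002],[0,0,0]],[[0,0,0.004],[0,0,0]],[[0,0,0.006],[0,0,0]],[[0,0,0.006],[0,0,0]]]'
```

```text
time: 13.03
tcp_pos: [547.6, -203.1, 170.2]
eef_rot: [3.141, -0.001, -2.854]
contact_force: [0.7, -0.2, -0.6]
opening: 0.2
gripper_force: 30.0
time: 13.45
tcp_pos: [547.8, -203.2, 166.9]
eef_rot: [3.141, -0.0, -2.854]
contact_force: [0.2, -0.0, -0.6]
opening: 0.2
gripper_force: 30.0
time: 13.78
tcp_pos: [547.8, -203.1, 163.7]
eef_rot: [3.141, -0.0, -2.854]
contact_force: [0.4, 0.4, -0.3]
opening: 0.199
gripper_force: 30.0
```

```bash
python3 -m jog '[[[0,0,0.003],[0,0,0]],[[0,0,0.006],[0,0,0]],[[0,0,0.008],[0,0,0]],[[0,0,0.008],[0,0,0]]]'
python3 -m jog '[[[0,0,0.004],[0,0,0]],[[0,0,0.008],[0,0,0]],[[0,0,0.012],[0,0,0]],[[0,0,0.016],[0,0,0]],[[0,0,0.02],[0,0,0]],[[0,0,0.024],[0,0,0]],[[0,0,0.026],[0,0,0]],[[0,0,0.026],[0,0,0]]]'
python3 -m jog '[[[0,0,0.002],[0,0,0]],[[0,0,0.004],[0,0,0]],[[0,0,0.006],[0,0,0]],[[0,0,0.008],[0,0,0]],[[0,0,0.008],[0,0,0]]]'
```

```text
time: 14.12
tcp_pos: [547.8, -203.1, 159.6]
eef_rot: [3.141, -0.0, -2.854]
contact_force: [0.3, -0.2, -1.4]
opening: 0.193
gripper_force: 30.0
time: 14.78
tcp_pos: [547.7, -203.1, 146.6]
eef_rot: [3.141, -0.001, -2.854]
contact_force: [0.1, -0.2, -2.0]
opening: 0.196
gripper_force: 30.0
time: 15.2
tcp_pos: [547.8, -203.1, 142.8]
eef_rot: [3.141, -0.0, -2.854]
contact_force: [0.1, -0.6, -1.5]
opening: 0.196
gripper_force: 30.0
```

```bash
python3 -m jog '[[[0,0,0.002],[0,0,0]],[[0,0,0.004],[0,0,0]],[[0,0,0.006],[0,0,0]],[[0,0,0.008],[0,0,0]],[[0,0,0.008],[0,0,0]]]'
python3 -m jog '[[[0,0,0.002],[0,0,0]],[[0,0,0.004],[0,0,0]],[[0,0,0.006],[0,0,0]],[[0,0,0.006],[0,0,0]]]'
```

```text
time: 15.62
tcp_pos: [547.8, -203.1, 138.7]
eef_rot: [3.141, -0.0, -2.854]
contact_force: [0.1, -0.2, -0.6]
opening: 0.202
gripper_force: 30.0
time: 15.95
tcp_pos: [547.8, -203.2, 136.1]
eef_rot: [-3.142, -0.0, -2.854]
contact_force: [0.2, 0.1, -0.5]
opening: 0.202
gripper_force: 30.0
```

```bash
python3 -m jog '[[[0,0,0.002],[0,0,0]],[[0,0,0.004],[0,0,0]],[[0,0,0.006],[0,0,0]],[[0,0,0.006],[0,0,0]]]'
python3 -m jog '[[[0,0,0.002],[0,0,0]],[[0,0,0.004],[0,0,0]],[[0,0,0.004],[0,0,0]]]'
```

```text
time: 16.28
tcp_pos: [547.8, -203.2, 133.0]
eef_rot: [-3.142, -0.0, -2.854]
contact_force: [-0.8, 1.0, 1.0]
opening: 0.2
gripper_force: 30.0
time: 16.53
tcp_pos: [547.8, -203.2, 130.8]
eef_rot: [3.141, -0.0, -2.854]
contact_force: [-1.1, 0.5, 0.2]
opening: 0.199
gripper_force: 30.0
```

```bash
python3 -m jog '[[[0,0,0.002],[0,0,0]],[[0,0,0.004],[0,0,0]],[[0,0,0.004],[0,0,0]]]'
python3 -m jog '[[[0,0,0.002],[0,0,0]],[[0,0,0.003],[0,0,0]],[[0,0,0.003],[0,0,0]]]'
python3 -m jog '[[[0,0,0.002],[0,0,0]],[[0,0,0.002],[0,0,0]]]'
```

```text
time: 16.78
tcp_pos: [547.8, -203.2, 128.7]
eef_rot: [3.141, -0.0, -2.854]
contact_force: [-1.2, 0.1, 0.6]
opening: 0.199
gripper_force: 30.0
time: 17.03
tcp_pos: [547.8, -203.2, 127.3]
eef_rot: [3.141, -0.0, -2.854]
contact_force: [-1.6, 0.4, 0.2]
opening: 0.199
gripper_force: 30.0
time: 17.2
tcp_pos: [547.8, -203.2, 126.3]
eef_rot: [3.141, -0.0, -2.854]
contact_force: [-0.2, 0.0, 1.3]
opening: 0.197
gripper_force: 30.0
```

```bash
python3 -m jog '[[[0,0,0.002],[0,0,0]],[[0,0,0.002],[0,0,0]]]'
python3 -m jog '[[[0,0,0.002],[0,0,0]],[[0,0,0.002],[0,0,0]]]'
```

```text
time: 17.37
tcp_pos: [547.9, -203.2, 125.5]
eef_rot: [-3.142, 0.0, -2.854]
contact_force: [-1.4, 0.2, 1.7]
opening: 0.202
gripper_force: 30.0
time: 17.53
tcp_pos: [547.9, -203.2, 125.4]
eef_rot: [-3.141, 0.0, -2.854]
contact_force: [-3.2, 0.6, 5.9]
opening: 0.198
gripper_force: 30.0
```

```bash
python3 -m jog '[[[0,0,0.002],[0,0,0]],[[0,0,0.002],[0,0,0]]]'
python3 - <<'E'
from h import *
c=cam('wrist');s=monitor.observe();P=cloud(c)
q=P[(np.hypot(P[...,0]-548,P[...,1]+203.3)<9)];q=q[(q[:,2]>110)&(q[:,2]<170)]
print(s['tcp_pos'],s['contact_force'],np.percentile(q[:,2],[1,50,95,99]))
E
```

```text
time: 17.7
tcp_pos: [547.9, -203.2, 125.4]
eef_rot: [-3.141, 0.001, -2.854]
contact_force: [-4.4, 1.6, 8.9]
opening: 0.2
gripper_force: 30.0
[ 548.  -203.2  125.4] [-5.3  1.8  8.2] [122.1 155.9 157.1 164.3]
```

The grip's top is at 156 mm and the stop is firm, so the pin is home. I ease off, release it and withdraw.

```bash
python3 -m jog '[[[0,0,-0.003],[0,0,0]],[[0,0,-0.003],[0,0,0]]]'
python3 -m jog '[[[0,0,0],[0,0,0]],[[0,0,0],[0,0,0]],[[0,0,0],[0,0,0]],[[0,0,0],[0,0,0]],[[0,0,0],[0,0,0]]]' 44
python3 -m jog '[[[0,0,-0.01],[0,0,0]],[[0,0,-0.03],[0,0,0]],[[0,0,-0.08],[0,0,0]],[[0,0,-0.14],[0,0,0]],[[0,0,-0.2],[0,0,0]],[[-0.08,0,-0.2],[0,0,0]],[[-0.08,0,-0.2],[0,0,0]],[[-0.08,0,-0.2],[0,0,0]],[[-0.08,0,-0.2],[0,0,0]]]'
python3 - <<'E'
from h import *
c=cam('wrist');s=monitor.observe();P=cloud(c);save(c,'w7.png')
q=P[(np.hypot(P[...,0]-548,P[...,1]+203.3)<9)];q=q[(q[:,2]>110)&(q[:,2]<170)]
print(s['tcp_pos'],s['contact_force'],np.percentile(q[:,2],[1,50,95,99]))
E
```

```text
time: 17.92
tcp_pos: [547.9, -203.2, 125.5]
eef_rot: [-3.141, 0.0, -2.854]
contact_force: [-3.3, 0.5, 4.2]
opening: 0.199
gripper_force: 30.0
time: 18.33
tcp_pos: [547.9, -203.1, 124.7]
eef_rot: [3.141, -0.0, -2.854]
contact_force: [0.7, 0.4, -0.1]
opening: 0.494
gripper_force: 0.0
time: 19.08
tcp_pos: [586.1, -191.8, 225.0]
eef_rot: [3.141, -0.001, -2.853]
contact_force: [-0.4, 0.0, -0.3]
opening: 0.503
gripper_force: 0.0
[ 585.8 -191.9  225.3] [-0.2 -0.5  0.7] [123.1 156.1 157.4 157.8]
```

View pics/w7.png

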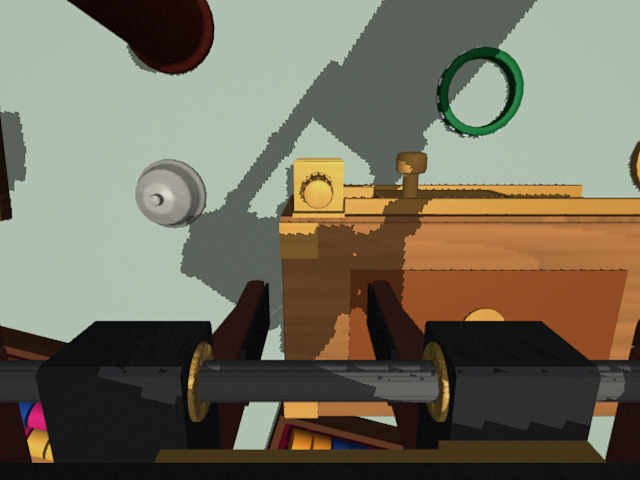

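The pin stands home in the upper ear at (318,190) with its grip top at 156 mm. The door is shut, with the knob at (411,165), and the robot is clear.

```bash
python3 -c "
from station import order
print(order.close_job())"
```

```text
the job is handed in; nothing more can be done
None
```

The job is handed in at about 19 s of the 64 s allowed: the door is shut against its stop, the lock pin is home with its collar on the upper ear and released, and the arm touched nothing else that I know of.

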